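Hold a cuvette in the lamp beam

TASK

Slide the lamp's shutter fully open with its red knob, then draw the blue-capped cuvette up out of the rack by its two frosted sides, never touching the clear end windows with the fingers. Finish while holding it still and upright in the light path, centred on the beam about midway between lamp and detector, with the light passing squarely through both windows: do not put it down or let go. Keep it upright all the way, do not knock it on the optics, and leave everything else where it stands.

Things in the scene. Friction and masses are not known exactly. Their poses are not given: they have to be found in the camera images.
- beam_mid (a point): point on the beam's axis midway in the open gap between lamp (to -y) and detector (to +y), 130 mm above the table. Its y axis runs along the beam from lamp to detector, x is level across the beam, z up. The gap is 150 mm long: shutter frame 75 mm to -y, detector 75 mm to +y; nothing stands in it above the board
- shutter (a joint): travel of the slide shutter in front of the lamp, in m: 0 shut (blade centred on the beam), 0.040 fully open against its stop; opening slides the knob along the -x axis of beam_mid. It needs about 2 N and stays where it is left
- shutter_knob (a point): middle of the shutter's red upright knob, a cylinder 12 mm in diameter, 30 mm high (foot 166 mm, top 196 mm above the table), on top of the shutter blade; the frame's flat top below it is 161 mm above the table. 81 mm to -y of beam_mid, axes the same
- cell_blue_center (a point): centre of the blue-capped cuvette, half-way up its glass (25 mm above its underside). Glass 40 mm long (x), 20 mm wide (y), 50 mm high, with a 6 mm cap on top; about 40 g. x is the way light must pass: the clear windows are its narrow ends at x = -20 and +20 mm; the frosted faces are its long sides at y = -10 and +10 mm. z is up. Stands in a slot of the rack
- cell_blue: the blue-capped cuvette as a whole; origin at the centre of its underside, axes as cell_blue_center
- cell_blue_frost_l: its frosted side wall at +y, 35 mm long, 2.5 mm thick; origin at the centre of the cuvette's underside
- cell_blue_frost_r: its frosted side wall at -y; origin at the centre of the cuvette's underside
- cell_blue_win_a: its clear end window at +x, 20 mm wide, 2.5 mm thick; origin at the centre of the cuvette's underside
- cell_blue_win_b: its clear end window at -x; origin at the centre of the cuvette's underside
- rack: white fixed cuvette rack, 66 mm (x) by 172 mm (y), 28 mm high, origin at the centre of its underside. Five slots 32 mm apart along y, each 43 by 23 mm, 16 mm deep; cuvettes stand in the outer two and the middle one, 64 mm apart, long axes along x, with 34 mm of glass and the 6 mm cap above the rack
- rig: fixed optical rig: black board 160 mm (x) by 450 mm (y), 13 mm thick, from -325 to +125 mm in y; on posts a finned lamp house 90 mm wide (top 175 mm above the table, y -263 to -158 mm), its tube and shutter, and the detector head (top 153 mm, y 75 to 121 mm, with a cable). Origin on the table under beam_mid, same axes
- cell_white: white-capped cuvette in the rack, the same otherwise (glass 40 mm long, 20 mm wide and 50 mm high with a cap 6 mm thick on top (56 mm in all), 40 g); origin at the centre of its underside
- cell_orange: orange-capped cuvette in the rack, the same otherwise; origin at the centre of its underside
- beaker: clear glass beaker, 68 mm across, 85 mm high, loose; origin under its centre
- reagent: amber bottle with paper label and black cap, 64 mm across, 135 mm high, loose; origin under its centre
- oil: small amber bottle with white cap, 28 mm across, 65 mm high, loose; origin under its centre
- dishes: stack of three clear dishes, 62 mm across, 42 mm high, loose; origin under its centre
- canister: clear lens canister with black lid, 47 mm across, 74 mm high, loose; origin under its centre
Not all that is in view belongs to the job. What is shaped like the cell_blue but black is not meant.

How it is judged (in metres and radians):
On the way, in this order (a step that is already met when the one before it is completed fails the run):
1. the shutter is slid open (value of joint shutter above 0.034 m), for 0.2 s.
2. the blue-capped cuvette is lifted clear of the rack, gripped on both frosted sides (contact force between the fingers and cell_blue_frost_l above 1 N and contact force between the fingers and cell_blue_frost_r above 1 N and z of cell_blue_center in the frame of rack above 0.065 m), for 0.1 s.
At the end, for the whole second after the job is handed in: Shutter open 34 mm or more; fingers on both frosted sides of the blue-capped cuvette, which touches neither rig nor rack, is still, upright and in line with the beam to 0.15 rad; its centre within 6 mm of the beam sideways, 10 mm in height, 22 mm of the gap's middle along it (value of joint shutter above 0.034 m and contact force between the fingers and cell_blue_frost_l above 1 N and contact force between the fingers and cell_blue_frost_r above 1 N and x of cell_blue_center in the frame of beam_mid between -0.006 and 0.006 m and z of cell_blue_center in the frame of beam_mid between -0.01 and 0.01 m and y of cell_blue_center in the frame of beam_mid between -0.022 and 0.022 m and angle between the x axis of cell_blue_center and the y axis of beam_mid, either way round below 0.15 rad and angle between cell_blue_center's own z axis and vertical below 0.15 rad and height (world z) of cell_blue_center above 0.1 m and contact force between cell_blue and rig below 0.05 N and contact force between cell_blue and rack below 0.05 N and linear speed of cell_blue below 0.02 m/s); the arm keeps its last pose, push and grip.
It fails at once if the fingers touch a clear window of the blue-capped cuvette (contact force between the fingers and cell_blue_win_a above 0.3 N or contact force between the fingers and cell_blue_win_b above 0.3 N).
It fails at once if the blue-capped cuvette is tipped (over 0.5 rad) (angle between cell_blue_center's own z axis and vertical above 0.5 rad).
It fails at once if the blue-capped cuvette is knocked on the lamp, shutter, detector or their board (over 2 N) (contact force between cell_blue and rig above 2 N).
It fails at once if another cuvette is moved (over 15 mm) or a thing standing about is moved (over 30 mm) (distance of any of cell_white, cell_orange from where it was at the start of the episode above 0.015 m or distance of any of beaker, reagent, oil, dishes, canister from where it was at the start of the episode above 0.03 m).
It also fails if it takes over 51 s, if anything falls off the work surface, if the arm or the gripper's body presses on something with over 40 N, if the wrist force passes 120 N, or if a joint passes its speed limit or range.

ROBOT

A 6-joint arm with a two-finger parallel gripper is mounted at the origin on the work surface. World frame = base frame: x ahead of the robot, y to its left, z up, the work surface at z = 0. Lengths are in mm, angles in rad, forces in N, time in s.
With the tool pointing down it reaches from about 350 to 1000 mm from the base axis. Payload 7.1 kg.
Tool frame: the origin (TCP) lies midway between the tips of the shut fingers; the grasp point (between the pads) lies 19 mm behind it; z points along the fingers, y is the direction in which the jaws open and shut (so a half turn about z gives the same grasp; the last joint's range is limited). The gripper opens to 85 mm and grips with 20 to 120 N. Pads are 22 mm wide; open, the fingers measure 114 mm over their backs; the gripper's body (76 mm by 85 mm) begins 54 mm behind the grasp point. The pads swing forward as they close: fully open they stand 13 mm farther back than shut.
Start: joints at [-1.135, 0.423, 1.63, -0, 1.089, -0.019], TCP at [274.566, -561.443, 231.319] pointing down, gripper open.
Joint ranges: [-3, 3], [-0.9, 2.11], [0.09, 2.58], [-1.31, 4.45], [0.11, 2.69], [-2.54, 2.54]. Speed limits (rad/s): [2.39, 2.39, 3.01, 3.14, 3.14, 3.14].

INTERFACE

Orientations are given as a unit quaternion [x, y, z, w].
In Python, from bench import manip gives the robot as it stands. The module is installed in compiled form; this text tells all that it offers.
- The arm moves only by the tool carry_out, never from a script. Its argument "targets" is a list of rows, each a list of 7 numbers: the shift along the tool's x, y, z in m, then the turn, a rotation vector about the tool's x, y, z in degrees, then the opening, from 0 (shut) to 1 (fully open). A call has 1 to 12 rows; each row shifts and turns the commanded pose from where the row before left it, along the tool's axes as they then stand; what a row does not reach is not made up. A row lasts 1/8 s, in which the tool goes at most 62.5 mm and 10.7 degrees, less where a joint would pass 70% of its speed; a pose out of reach is approached as far as the arm can. A call with a gripper value outside its range is refused whole. The fingers move at their own pace and stop on an object; "newtons" is the grip in N (left out, the last holds). Time passes only in rows, so rows that do not move let the fingers close. It gives the time, the measured TCP pose, the force and the opening at its end, in the units of the state.
- manip.state(): the state, without advancing time (a new reading comes with each control period).
- manip.get_image(name): name is "side" or "top" or "wrist"; returns a dict with "image" (400x640x3 uint8, red, green, blue), "mtx" (3x3 intrinsics, pixels), "rvec" (rotation vector, rad) and "tvec" (3), from world to camera coordinates, as OpenCV has them. Camera axes: x right, y down, z forward; pixel columns grow to the right and rows downward; lengths in mm; the calibration is good to about 2 mm. A picture is of the moment at which its call begins. There is no depth.
- manip.finish_job(): hands the job in, once; it reports no verdict.
Trained networks look in the newest picture that a camera, given by its name, has taken for a name from the list of things; names that differ only in an ending like _2 or _b are one class to them, and where a whole thing is asked for, a point or a joint stands for the part that bears it (a point fixed in the world has none). Each returns a list of dicts, best first, with "conf" (0 to 1); they miss things now and then, are a little off and sometimes report something else, mostly with a low value. They report only what shows in the picture. A call takes as long as a camera call. They do not tell look-alikes from the thing itself.
- manip.look_for(camera, name): "uv" ([column, row] in pixels, amid what is visible of it).
- manip.masks_of(camera, name): "region" (400x640 bool, what is visible of it) and "uv" ([column, row] in pixels, amid what is visible of it).
- manip.tip_of(camera, name): "uv" ([column, row] in pixels: a listed point, or the origin of a listed thing).
The state is a dict: "t": time; "joints": joint angles; "dq": joint speeds; "effort": joint torques, N m; "tcp_pos": TCP position; "tool_rot": TCP orientation; "ft_force": force on the tool from outside, world axes, zero at the start; "ft_torque": the same for the moment, N m; "opening": finger opening in mm.
Only numpy, scipy, OpenCV 4.12 (cv2) and the standard library are available. Lean on these libraries where they do the work, as an engineer would, in place of code of your own. Each camera call takes 0.05 s, during which the arm holds its last target. There are 200 camera calls.

## Working session

There is one attempt and no reset: what is moved stays moved. The work goes in short steps, Python scripts to look and compute and a tool call to move; the robot and the scene stay as the last step left them, time stands still between calls to the robot, and variables do not carry over. Pictures are saved under pics/ and viewed, about 8 in all and at most 12, crops included, and the job is handed in when it is done.

Besides the shell and the picture viewer there is one more tool, called after "Call:" in YAML: its name, and indented under it one key for each argument. carry_out: Moves the arm, as the interface text tells. Its arguments: {"type":"object","properties":{"targets":{"type":"array","items":{"type":"array","items":{"type":"number"}}},"newtons":{"type":"number"}},"required":["targets"]}

```bash
mkdir -p pics; cat > h.py <<'E'
import numpy as np, cv2
from bench import manip
def cam(n):
    d=manip.get_image(n); R=cv2.Rodrigues(np.array(d['rvec'],float))[0]
    return d['image'],np.array(d['mtx'],float),R,np.array(d['tvec'],float).ravel()
def on_z(c,uv,z):
    _,K,R,t=c; o=-R.T@t; d=R.T@np.linalg.inv(K)@np.array([uv[0],uv[1],1.]); return o+d*(z-o[2])/d[2]
def tri(cs,uvs):
    A=[];b=[]
    for (_,K,R,t),uv in zip(cs,uvs):
        o=-R.T@t; d=R.T@np.linalg.inv(K)@np.array([uv[0],uv[1],1.]); d/=np.linalg.norm(d); P=np.eye(3)-np.outer(d,d); A.append(P);b.append(P@o)
    return np.linalg.lstsq(np.vstack(A),np.hstack(b),rcond=None)[0]
def proj(c,p):
    _,K,R,t=c; q=K@(R@np.asarray(p,float)+t); return q[:2]/q[2]
E
python3 - <<'E'
from h import *
S=cam('side');T=cam('top')
for n,c in(('side',S),('top',T)): cv2.imwrite(f'pics/{n}0.png',c[0][:,:,::-1]); print(n,(-c[2].T@c[3]).round())
for n in['beam_mid','shutter_knob','cell_blue_center','cell_white','cell_orange','rack','rig','beaker','reagent','oil','dishes','canister']:
    o=[[(np.round(r['uv']).tolist(),round(r['conf'],2)) for r in manip.tip_of(k,n)[:3]] for k in('side','top')]
    p=tri([S,T],[o[0][0][0],o[1][0][0]]).round() if o[0] and o[1] else None
    print(n,o,p)
print(manip.state())
E
```

```text
side [-225.  849.  851.]
top [ 437.   10. 1106.]
beam_mid [[([334.0, 169.0], 0.9)], [([364.0, 188.0], 0.85)]] [ 542. -107.  129.]
shutter_knob [[([348.0, 142.0], 0.65), ([255.0, 258.0], 0.46)], [([291.0, 124.0], 0.64), ([395.0, 189.0], 0.59), ([216.0, 197.0], 0.34)]] [549.  17. 310.]
cell_blue_center [[([285.0, 281.0], 0.94), ([272.0, 232.0], 0.87), ([248.0, 231.0], 0.52)], [([273.0, 158.0], 0.67), ([287.0, 182.0], 0.64), ([258.0, 190.0], 0.58)]] [ 616.  136. -145.]
cell_white [[([242.0, 268.0], 0.55)], [([446.0, 296.0], 0.6), ([234.0, 194.0], 0.48), ([288.0, 123.0], 0.33)]] [387.  21. 187.]
cell_orange [[([226.0, 291.0], 0.62)], [([216.0, 198.0], 0.57)]] [524. 330.  -4.]
rack [[([240.0, 277.0], 0.73)], []] None
rig [[([332.0, 208.0], 0.79)], [([356.0, 194.0], 0.8), ([190.0, 267.0], 0.34)]] [539. -97.   1.]
beaker [[([229.0, 215.0], 0.89)], [([287.0, 126.0], 0.97)]] [751. 117.  -1.]
reagent [[([194.0, 245.0], 0.66)], [([239.0, 138.0], 0.59)]] [716. 268.  -1.]
oil [[], [([423.0, 274.0], 0.57)]] None
dishes [[([267.0, 352.0], 0.94)], [([189.0, 267.0], 0.81), ([234.0, 191.0], 0.71), ([238.0, 135.0], 0.25)]] [314. 402.   6.]
canister [[], [([447.0, 295.0], 0.79)]] None
{'t': 1.3, 'joints': array([-1.13501644e+00,  4.23115074e-01,  1.62992244e+00,  4.89255247e-05,
        1.08859878e+00, -1.90103125e-02]), 'dq': array([-0.00137141,  0.00113436,  0.00197237,  0.00074196,  0.00044563,
       -0.00102841]), 'effort': array([ 7.84281365e-04, -5.57331705e+01, -2.82134020e+01, -4.41975169e-05,
        8.32996320e-04,  1.84124025e-05]), 'tcp_pos': array([ 274.56249249, -561.42928038,  231.30081001]), 'tool_rot': array([ 9.74259507e-01,  2.25429396e-01,  1.66900781e-05, -2.58324328e-05]), 'ft_force': array([ 0.79375617,  0.37149787, -0.16448479]), 'ft_torque': array([-0.0004887 , -0.02601255,  0.00029054]), 'opening': 85.29276241235917}
```

View pics/side0.png

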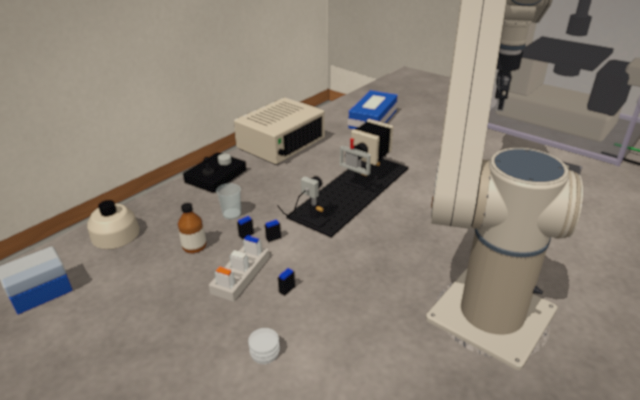

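View pics/top0.png

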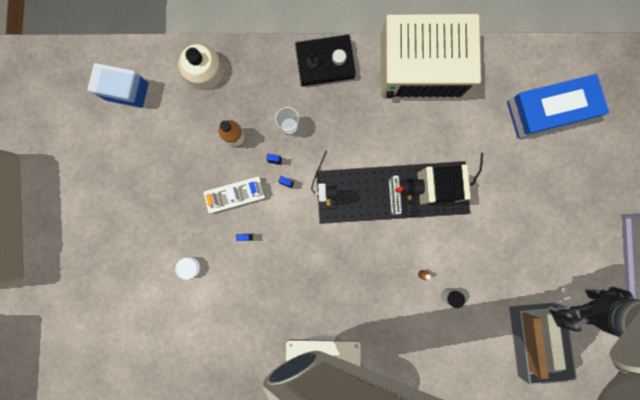

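The top view shows three look-alikes that have blue caps but black bodies, at (273,158), (287,182) and (244,237). The one standing in the rack at top (254,188) / side (252,245) is the real one. The red knob is at top (399,189) / side (353,143). I'll check this in a close crop.

```bash
python3 - <<'E'
from h import *
T=cam('top');S=cam('side')
a=cv2.resize(T[0][140:240,190:480],None,fx=2.75,fy=2.75,interpolation=cv2.INTER_CUBIC)
b=cv2.resize(S[0][205:305,200:310],None,fx=2.7,fy=2.7,interpolation=cv2.INTER_CUBIC)
c=cv2.resize(S[0][105:205,310:420],None,fx=2.7,fy=2.7,interpolation=cv2.INTER_CUBIC)
w=np.zeros((275+270,800,3),np.uint8); w[:275,:a.shape[1]]=a[:275,:800]; w[275:545,:297]=b; w[275:545,300:597]=c
cv2.imwrite('pics/crop1.png',w[:,:,::-1])
def hsv(c,lo,hi,box):
    x0,y0,x1,y1=box; h=cv2.cvtColor(c[0][y0:y1,x0:x1],cv2.COLOR_RGB2HSV); m=cv2.inRange(h,lo,hi); y,x=np.nonzero(m); return (x.mean()+x0,y.mean()+y0,len(x))
print('blue cap', t1:=hsv(T,(105,120,90),(130,255,255),(240,176,268,203)), s1:=hsv(S,(105,120,90),(130,255,255),(240,236,264,252)))
print(tri([T,S],[t1[:2],s1[:2]]), on_z(T,t1,70))
print('orange', t2:=hsv(T,(5,150,120),(20,255,255),(200,190,222,212)), on_z(T,t2,70))
print('red', t3:=hsv(T,(0,150,80),(6,255,255),(385,175,410,205)), s3:=hsv(S,(0,150,80),(6,255,255),(340,130,365,160)))
print(tri([T,S],[t3[:2],s3[:2]]), on_z(T,t3,185))
for n in('rig','rack'):
  for m in manip.masks_of('top',n)[:2]:
    pts=np.argwhere(m['region'])[:,::-1].astype(np.float32); r=cv2.minAreaRect(pts); bx=cv2.boxPoints(r)
    print(n,m['conf'],len(pts),bx.round(1).tolist(),[on_z(T,q,13 if n=='rig' else 28).round(1).tolist() for q in bx])
E
```

```text
blue cap (np.float64(252.14285714285714), np.float64(187.28571428571428), 56) (np.float64(250.88888888888889), np.float64(238.59259259259258), 54)
[552.60262658 208.30661873  66.91178317] [551.1137816  206.68115688  70.        ]
orange (np.float64(209.3111111111111), np.float64(199.4), 45) [515.47318835 329.10801538  70.        ]
red (np.float64(399.32), np.float64(188.64), 25) (np.float64(351.72727272727275), np.float64(143.63636363636363), 22)
[ 538.56920675 -189.13541426  177.55973188] [ 537.3534898  -187.86075047  185.        ]
rig 0.65 7991 [[313.1000061035156, 170.39999389648438], [481.8999938964844, 155.89999389648438], [486.70001220703125, 211.89999389648438], [317.8999938964844, 226.39999389648438]] [[609.7, 33.9, 13.0], [656.2, -471.7, 13.0], [488.5, -482.0, 13.0], [441.3, 18.1, 13.0]]
rack 0.9 1021 [[202.1999969482422, 190.5], [259.6000061035156, 174.10000610351562], [266.5, 198.3000030517578], [209.10000610351562, 214.6999969482422]] [[545.1, 364.3, 28.0], [595.4, 193.1, 28.0], [523.2, 171.2, 28.0], [473.1, 341.5, 28.0]]
```

View pics/crop1.png

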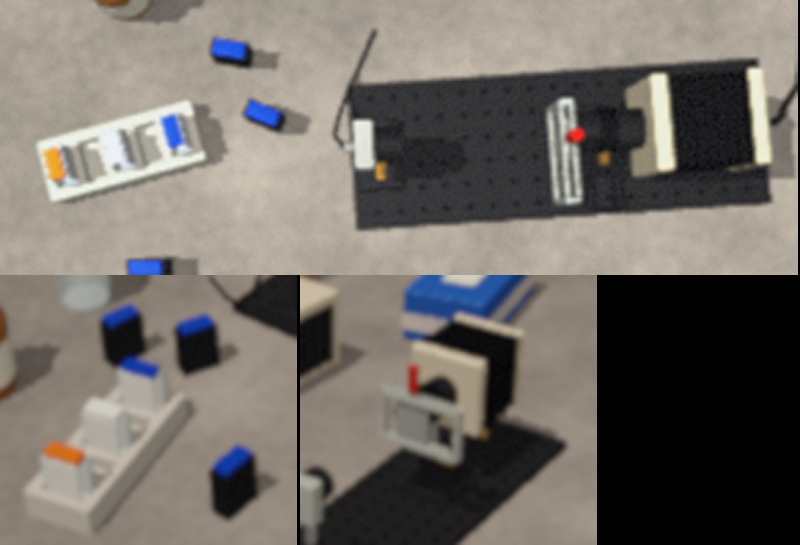

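```bash
cat >> h.py <<'E'
from scipy.spatial.transform import Rotation as Ro
from scipy.optimize import least_squares
def plan(p,head,n):
    "equal rows to TCP p (mm) with tool-y heading head (deg), tool down"
    s=manip.state(); R=Ro.from_quat(s['tool_rot']); y=R.as_matrix()[:,1]; h0=np.degrees(np.arctan2(y[1],y[0]))
    dh=(head-h0+180)%360-180; d=np.array(p)-s['tcp_pos']
    print('tcp',s['tcp_pos'].round(1),'h',h0.round(2),'tilt z',R.as_matrix()[:,2].round(3),'q',s['joints'].round(2),'F',s['ft_force'].round(1),'open',s['opening'],'t',s['t'])
    print('shift in current tool axes mm',(R.inv().apply(d)).round(1),'turn about tool z',round(-dh,2))
    for k in range(n):
        h=np.radians(h0+dh*k/n); X=np.array([np.cos(h+np.pi/2),np.sin(h+np.pi/2)]);Y=np.array([np.cos(h),np.sin(h)])
        w=d[:2]/n; print([round(w@X/1e3,4),round(w@Y/1e3,4),round(-d[2]/n/1e3,4),0,0,round(-dh/n,2)])
E
python3 - <<'E'
from h import *
T=cam('top')
px=[(317.3,172),(464.9,161.8),(470,212.7),(320.2,222.9)]; m=[(80,125),(80,-325),(-80,-325),(-80,125)]
w=np.array([on_z(T,p,13)[:2] for p in px]); m=np.array(m,float)
f=lambda v:(m@np.array([[np.cos(v[2]),np.sin(v[2])],[-np.sin(v[2]),np.cos(v[2])]])+v[:2]-w).ravel()
r=least_squares(f,[540,-107,0]); print('rig',r.x[:2],np.degrees(r.x[2]),r.fun.round(1))
th=r.x[2]; k=r.x[:2]+81*np.array([np.sin(th),-np.cos(th)]);print('knob pred',k)
px=[(190+38/2.75,140+143/2.75),(190+190/2.75,140+101/2.75),(190+205/2.75,140+158/2.75),(190+53/2.75,140+201/2.75)]
w=np.array([on_z(T,p,28)[:2] for p in px]); m=np.array([(33,86),(33,-86),(-33,-86),(-33,86)],float)
r=least_squares(f,[540,270,.3]); print('rack',r.x[:2],np.degrees(r.x[2]),r.fun.round(1))
plan([538,-189,260],3,10)
E
```

```text
rig [ 537.61878704 -105.61422445] 4.304820127201283 [ 3.   3.9  3.6 -2.8 -3.4 -2.9 -3.2  1.8]
knob pred [ 543.69885901 -186.38570905]
rack [532.91700298 267.94795684] 16.041835159275188 [ 0.2  0.5  0.9 -0.1 -0.6 -0.9 -0.4  0.5]
tcp [ 274.6 -561.5  231.3] h -63.94 tilt z [ 0. -0. -1.] q [-1.14  0.42  1.63  0.    1.09 -0.02] F [ 0.3  0.3 -0.2] open 85.73649691687784 t 1.55
shift in current tool axes mm [ 400.3 -218.9  -28.7] turn about tool z -66.94
[np.float64(0.04), np.float64(-0.0219), np.float64(-0.0029), 0, 0, np.float64(-6.69)]
[np.float64(0.0423), np.float64(-0.0171), np.float64(-0.0029), 0, 0, np.float64(-6.69)]
[np.float64(0.044), np.float64(-0.012), np.float64(-0.0029), 0, 0, np.float64(-6.69)]
[np.float64(0.0451), np.float64(-0.0068), np.float64(-0.0029), 0, 0, np.float64(-6.69)]
[np.float64(0.0456), np.float64(-0.0015), np.float64(-0.0029), 0, 0, np.float64(-6.69)]
[np.float64(0.0455), np.float64(0.0038), np.float64(-0.0029), 0, 0, np.float64(-6.69)]
[np.float64(0.0447), np.float64(0.0091), np.float64(-0.0029), 0, 0, np.float64(-6.69)]
[np.float64(0.0433), np.float64(0.0142), np.float64(-0.0029), 0, 0, np.float64(-6.69)]
[np.float64(0.0414), np.float64(0.0192), np.float64(-0.0029), 0, 0, np.float64(-6.69)]
[np.float64(0.0389), np.float64(0.0239), np.float64(-0.0029), 0, 0, np.float64(-6.69)]
```

Call:
carry_out:
  targets:
    - [0.04,-0.022,-0.003,0,0,0,1]
    - [0.04,-0.022,-0.003,0,0,0,1]
    - [0.04,-0.022,-0.003,0,0,0,1]
    - [0.04,-0.022,-0.003,0,0,0,1]
    - [0.04,-0.022,-0.003,0,0,0,1]
    - [0.04,-0.022,-0.003,0,0,0,1]
    - [0.04,-0.022,-0.003,0,0,0,1]
    - [0.04,-0.022,-0.003,0,0,0,1]
    - [0.04,-0.022,-0.003,0,0,0,1]
    - [0.04,-0.022,-0.003,0,0,0,1]

```text
t: 2.8
tcp_pos: [538.1, -186.8, 261.6]
tool_rot: [0.974, 0.225, 0.0, 0.0]
ft_force: [0.3, -0.2, 0.7]
opening: 85.8
```

Call:
carry_out:
  targets:
    - [0,0,0,0,0,-9.7,0.55]
    - [0,0,0,0,0,-9.7,0.55]
    - [0,0,0,0,0,-9.7,0.55]
    - [0,0,0,0,0,-9.7,0.55]
    - [0,0,0,0,0,-9.7,0.55]
    - [0,0,0,0,0,-9.7,0.55]
    - [0,0,0,0,0,-9.7,0.55]
    - [0,0,0,0,0,0,0.55]
    - [0,0,0,0,0,0,0.55]

```text
t: 3.92
tcp_pos: [537.3, -188.1, 261.3]
tool_rot: [0.683, 0.73, 0.0, 0.0]
ft_force: [-0.1, -0.4, -0.8]
opening: 47.0
```

```bash
python3 - <<'E'
from h import *
W=cam('wrist'); cv2.imwrite('pics/w1.png',W[0][:,:,::-1]); print((-W[2].T@W[3]).round())
h=cv2.cvtColor(W[0],cv2.COLOR_RGB2HSV); m=cv2.inRange(h,(0,150,80),(6,255,255))
n,l,st,c=cv2.connectedComponentsWithStats(m); print([(st[i].tolist(),c[i].round(1).tolist()) for i in range(1,n) if st[i][4]>30])
for n in('shutter_knob','beam_mid'): print(n,[(np.round(r['uv'],1).tolist(),round(r['conf'],2)) for r in manip.tip_of('wrist',n)[:3]])
for p in([538,-189,181],[538,-189,196],[538,-189,166]): print(proj(W,p).round(1))
s=manip.state(); print(s['tcp_pos'],s['opening'],s['ft_force'])
E
```

```text
[ 533. -112.  403.]
[([307, 194, 20, 30, 476], [316.6, 209.2])]
shutter_knob [([316.5, 207.9], 0.7)]
beam_mid [([327.7, 78.7], 0.91)]
[315.6 211. ]
[315.6 218.9]
[315.6 204. ]
[ 537.2703241  -188.07206405  261.33983472] 46.88764781255889 [0.76347416 0.33228711 0.40660725]
```

View pics/w1.png

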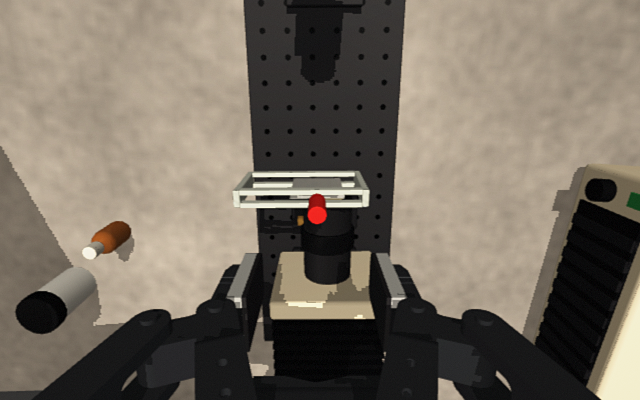

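Call:
carry_out:
  targets:
    - [0,0,0.02,0,0,0,0.5]
    - [0,0,0.02,0,0,0,0.5]
    - [0,0,0.02,0,0,0,0.5]
    - [0,0,0.02,0,0,0,0.5]
    - [0,0,0.01,0,0,0,0.5]
    - [0,0,0,0,0,0,0.5]
    - [0,0,0,0,0,0,0.06]
    - [0,0,0,0,0,0,0.06]
    - [0,0,0,0,0,0,0.06]
    - [0,0,0,0,0,0,0.06]
    - [0,0,0,0,0,0,0.06]
    - [0,0,0,0,0,0,0.06]
  newtons: 20

```text
t: 5.58
tcp_pos: [537.8, -188.3, 172.2]
tool_rot: [0.682, 0.731, 0.0, 0.001]
ft_force: [-0.6, -0.1, 6.0]
opening: 10.8
```

Call:
carry_out:
  targets:
    - [0,-0.005,0,0,0,0,0.06]
    - [0,-0.005,0,0,0,0,0.06]
    - [0,-0.005,0,0,0,0,0.06]
    - [0,-0.005,0,0,0,0,0.06]
    - [0,-0.005,0,0,0,0,0.06]
    - [0,-0.005,0,0,0,0,0.06]
    - [0,-0.005,0,0,0,0,0.06]
    - [0,-0.003,0,0,0,0,0.06]
    - [0,0,0,0,0,0,0.06]

```text
t: 6.7
tcp_pos: [505.2, -190.9, 172.4]
tool_rot: [0.683, 0.731, 0.004, 0.005]
ft_force: [21.1, 4.8, -8.9]
opening: 11.0
```

```bash
python3 - <<'E'
from h import *
W=cam('wrist'); S=cam('side');T=cam('top')
a=cv2.resize(W[0][100:400,160:480],None,fx=1.5,fy=1.5); b=cv2.resize(S[0][105:205,310:420],(320,290),interpolation=cv2.INTER_CUBIC)
w=np.zeros((450,800,3),np.uint8); w[:,:480]=a; w[:290,480:]=b; cv2.imwrite('pics/w2.png',w[:,:,::-1])
print(manip.state()['tcp_pos'],manip.state()['ft_force'],manip.state()['ft_torque'])
for p in([505,-191,181],[505,-191,196]):print(proj(W,p),proj(S,p))
E
```

```text
[ 505.2866011  -190.86747769  172.45374251] [20.74456047  4.44194744 -9.45443455] [ 0.78658985 -3.34096067 -0.01779858]
[313.62774333 278.38688811] [361.77837163 145.72686854]
[313.93756759 298.48729602] [361.950024   141.01126684]
```

View pics/w2.png

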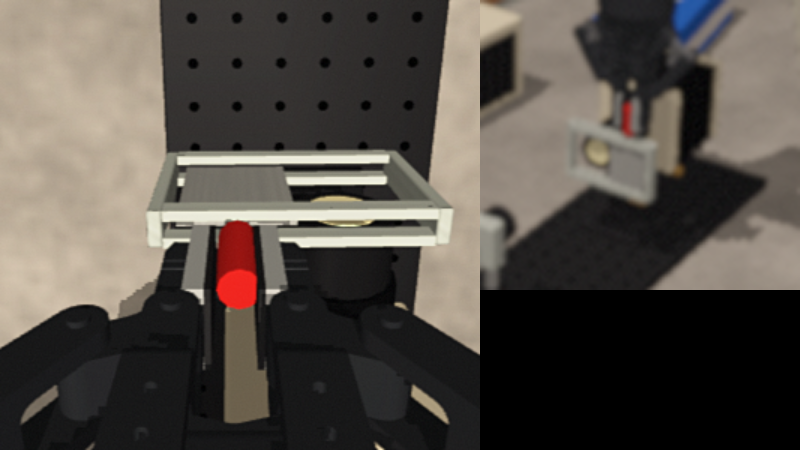

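Call:
carry_out:
  targets:
    - [0,-0.003,0,0,0,0,0.06]
    - [0,0,0,0,0,0,0.06]

```text
t: 7.1
tcp_pos: [504.7, -191.0, 172.6]
tool_rot: [0.683, 0.731, 0.006, 0.007]
ft_force: [32.3, 7.5, -16.5]
opening: 11.4
```

```bash
python3 - <<'E'
from h import *
W=cam('wrist'); T=cam('top')
h=cv2.cvtColor(W[0],cv2.COLOR_RGB2HSV); m=cv2.inRange(h,(0,150,80),(6,255,255))
n,l,st,c=cv2.connectedComponentsWithStats(m); print([(st[i].tolist(),c[i].round(1).tolist()) for i in range(1,n) if st[i][4]>30])
for x in(499,502,505): print(x,proj(W,[x,-191,196]),proj(W,[x,-191,166]))
# rig points seen in the crop: board left/right edge, frame outer corners (front upper bars)
k=lambda u,v:(160+u/1.5,100+v/1.5)
for q in(k(148,210),k(452,210),k(165,155),k(400,152)): print('frame z161',on_z(W,q,161).round(1))
print('lens? z130',on_z(W,k(342,210),130).round(1))
print(manip.state()['tcp_pos'],manip.state()['ft_force'])
for n in('shutter_knob','beam_mid'): 
  for r in manip.tip_of('wrist',n)[:2]: print(n,r['uv'],r['conf'],on_z(W,r['uv'],130 if n=='beam_mid' else 181).round(1))
E
```

```text
[([306, 247, 25, 59, 1302], [318.0, 276.6])]
499 [299.9967329  297.26828116] [301.54792416 260.72304495]
502 [307.83219129 297.64339959] [308.01784884 261.05854645]
505 [315.65431434 298.01787959] [314.47867833 261.39357632]
frame z161 [ 478.4 -184.   161. ]
frame z161 [ 574.  -178.4  161. ]
frame z161 [ 483.2 -165.6  161. ]
frame z161 [ 554.3 -160.3  161. ]
lens? z130 [ 547.5 -193.8  130. ]
[ 504.75009749 -190.99888124  172.6065948 ] [ 31.38546892   7.6633278  -15.800448  ]
beam_mid [399.1, 72.6] 0.68 [ 541.4 -104.6  130. ]
```

Call:
carry_out:
  targets:
    - [0,0.003,0,0,0,0,0.06]
    - [0,0.003,0,0,0,0,0.06]
    - [0,0,0,0,0,0,0.06]
    - [0,0,0,0,0,0,0.4]
    - [0,0,0,0,0,0,0.4]
    - [0,0,0,0,0,0,0.4]
    - [0,0,0,0,0,0,0.4]
    - [0,0,-0.02,0,0,0,0.45]
    - [0,0,-0.03,0,0,0,0.45]
    - [0,0,-0.03,0,0,0,0.45]

```text
t: 8.55
tcp_pos: [502.0, -190.5, 251.9]
tool_rot: [0.682, 0.731, -0.0, -0.0]
ft_force: [0.8, 0.4, -0.3]
opening: 38.5
```

```bash
python3 - <<'E'
from h import *
W=cam('wrist');T=cam('top')
h=cv2.cvtColor(W[0],cv2.COLOR_RGB2HSV); m=cv2.inRange(h,(0,150,80),(6,255,255))
n,l,st,c=cv2.connectedComponentsWithStats(m); print([(st[i].tolist(),on_z(W,c[i],183).round(1)) for i in range(1,n) if st[i][4]>30])
for r in manip.tip_of('wrist','beam_mid')[:2]: print(r['uv'],r['conf'],on_z(W,r['uv'],130).round(1))
plan([548,208,250],-73.5,12)
E
```

```text
[([313, 198, 21, 32, 525], array([ 507.1, -189.2,  183. ]))]
[375.3, 79.8] 0.98 [ 539.  -105.3  130. ]
[356.9, 82.2] 0.67 [ 526.2 -107.8  130. ]
tcp [ 503.1 -190.9  252.8] h 3.96 tilt z [ 0.003 -0.001 -1.   ] q [-0.38  0.27  1.8  -0.    1.06 -0.45] F [-0.3  0.2 -0.6] open 38.52896109529034 t 8.7
shift in current tool axes mm [394.8  72.3   2.4] turn about tool z 77.46
[np.float64(0.0329), np.float64(0.006), np.float64(0.0002), 0, 0, np.float64(6.45)]
[np.float64(0.0334), np.float64(0.0023), np.float64(0.0002), 0, 0, np.float64(6.45)]
[np.float64(0.0334), np.float64(-0.0015), np.float64(0.0002), 0, 0, np.float64(6.45)]
[np.float64(0.033), np.float64(-0.0052), np.float64(0.0002), 0, 0, np.float64(6.45)]
[np.float64(0.0322), np.float64(-0.0089), np.float64(0.0002), 0, 0, np.float64(6.45)]
[np.float64(0.031), np.float64(-0.0125), np.float64(0.0002), 0, 0, np.float64(6.45)]
[np.float64(0.0294), np.float64(-0.0159), np.float64(0.0002), 0, 0, np.float64(6.45)]
[np.float64(0.0275), np.float64(-0.0191), np.float64(0.0002), 0, 0, np.float64(6.45)]
[np.float64(0.0251), np.float64(-0.0221), np.float64(0.0002), 0, 0, np.float64(6.45)]
[np.float64(0.0225), np.float64(-0.0247), np.float64(0.0002), 0, 0, np.float64(6.45)]
[np.float64(0.0196), np.float64(-0.0271), np.float64(0.0002), 0, 0, np.float64(6.45)]
[np.float64(0.0164), np.float64(-0.0291), np.float64(0.0002), 0, 0, np.float64(6.45)]
```

```bash
python3 - <<'E'
from h import *
W=cam('wrist')
a=cv2.resize(W[0][40:320,220:460],None,fx=2.1,fy=2.1,interpolation=cv2.INTER_CUBIC)
cv2.imwrite('pics/w3.png',a[:,:,::-1]); print(a.shape)
E
```

```text
(588, 504, 3)
```

View pics/w3.png

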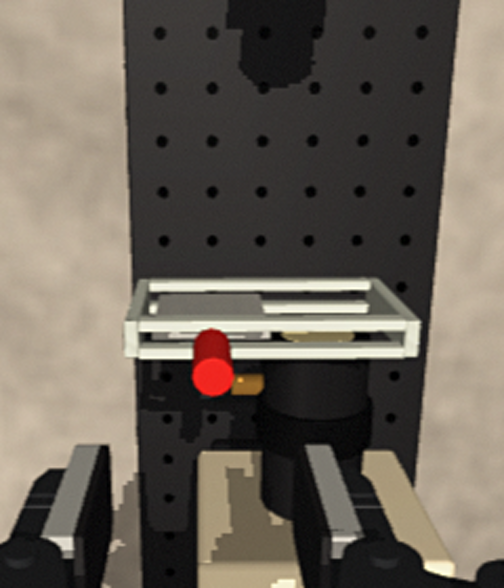

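The blade now sits against the left end of its frame and the lens is uncovered. The knob foot is at crop (212,335) and the tube axis at about (316,335), so they are about 39 mm apart. Next is the rack.

Call:
carry_out:
  targets:
    - [0.033,0.006,0,0,0,6.45,0.45]
    - [0.0335,0.0025,0,0,0,6.45,0.45]
    - [0.0335,-0.0015,0,0,0,6.45,0.45]
    - [0.033,-0.005,0,0,0,6.45,0.45]
    - [0.032,-0.009,0,0,0,6.45,0.45]
    - [0.031,-0.0125,0,0,0,6.45,0.45]
    - [0.0295,-0.016,0,0,0,6.45,0.45]
    - [0.0275,-0.019,0,0,0,6.45,0.45]
    - [0.025,-0.022,0,0,0,6.45,0.45]
    - [0.0225,-0.0245,0,0,0,6.45,0.45]
    - [0.0195,-0.027,0,0,0,6.45,0.45]
    - [0.0165,-0.029,0,0,0,6.45,0.45]

```text
t: 10.25
tcp_pos: [546.6, 208.7, 249.5]
tool_rot: [0.99, 0.142, -0.001, 0.0]
ft_force: [0.4, -0.5, -0.1]
opening: 38.6
```

Call:
carry_out:
  targets:
    - [0,0,0.05,0,0,0,0.47]
    - [0,0,0.05,0,0,0,0.47]
    - [0,0,0,0,0,0,0.47]

```text
t: 10.62
tcp_pos: [543.6, 206.6, 146.6]
tool_rot: [0.99, 0.144, -0.005, 0.001]
ft_force: [-0.6, 0.1, 0.7]
opening: 39.7
```

```bash
python3 - <<'E'
from h import *
W=cam('wrist'); cv2.imwrite('pics/w4.png',W[0][:,:,::-1])
h=cv2.cvtColor(W[0],cv2.COLOR_RGB2HSV); m=cv2.inRange(h,(105,120,60),(130,255,255))
n,l,st,c=cv2.connectedComponentsWithStats(m)
for i in range(1,n):
    if st[i][4]>100:
        bx=cv2.boxPoints(cv2.minAreaRect(np.argwhere(l==i)[:,::-1].astype(np.float32)))
        print(st[i].tolist(),on_z(W,c[i],68).round(1),[on_z(W,q,68)[:2].round(1).tolist() for q in bx],bx.round().tolist())
for r in manip.tip_of('wrist','cell_blue_center')[:3]: print(r['uv'],r['conf'],on_z(W,r['uv'],37).round(1))
s=manip.state();print(s['tcp_pos'],s['opening'],s['joints'].round(2))
plan([548,208,152],-73.5,1)
E
```

```text
[416, 59, 61, 49, 1634] [642.5 155.7  68. ] [[637.2, 173.5], [653.0, 170.8], [647.7, 138.0], [631.4, 139.9]] [[414.0, 83.0], [429.0, 56.0], [477.0, 83.0], [463.0, 109.0]]
[307, 169, 25, 51, 1266] [555.8 207.4  68. ] [[569.6, 219.4], [573.9, 204.8], [541.5, 194.8], [537.0, 210.0]] [[307.0, 169.0], [331.0, 169.0], [331.0, 219.0], [307.0, 219.0]]
[430, 176, 52, 46, 1225] [578.3 121.9  68. ] [[577.2, 140.3], [592.3, 134.9], [579.2, 103.1], [563.3, 108.1]] [[428.0, 192.0], [445.0, 173.0], [482.0, 205.0], [465.0, 224.0]]
[442.2, 189.0] 0.93 [576.3 118.7  37. ]
[315.2, 183.0] 0.83 [554.1 209.5  37. ]
[429.3, 82.5] 0.61 [642.7 156.   37. ]
[547.39553072 207.75217083 151.27965094] 40.171137699032975 [ 0.34  0.47  1.77 -0.    0.9   1.62]
tcp [547.4 207.8 151.3] h -73.45 tilt z [-0.001 -0.    -1.   ] q [ 0.34  0.47  1.77 -0.    0.9   1.62] F [ 0.5 -0.1  0.7] open 40.171137699032975 t 10.725
shift in current tool axes mm [ 0.6 -0.1 -0.7] turn about tool z 0.05
[np.float64(0.0007), np.float64(-0.0001), np.float64(-0.0007), 0, 0, np.float64(0.05)]
```

View pics/w4.png

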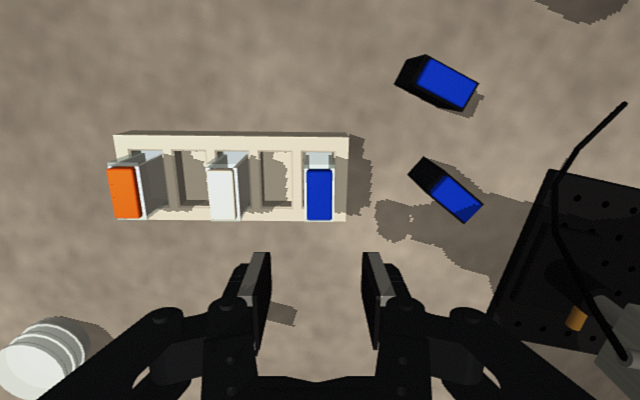

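The real blue cell stands in the right-hand slot with its cap at (319,194). The black-bodied look-alikes are on the table at (447,83) and (455,198). Shifting over it and going down.

Call:
carry_out:
  targets:
    - [0.0067,0.0022,0,0,0,0,0.47]
    - [0,0,0.03,0,0,0,0.47]
    - [0,0,0.02,0,0,0,0.47]
    - [0,0,0,0,0,0,0.47]

```text
t: 11.22
tcp_pos: [555.0, 207.6, 101.8]
tool_rot: [0.99, 0.144, 0.0, -0.0]
ft_force: [-0.3, -0.3, -0.1]
opening: 40.1
```

```bash
python3 - <<'E'
from h import *
W=cam('wrist'); T=cam('top')
h=cv2.cvtColor(W[0],cv2.COLOR_RGB2HSV); m=cv2.inRange(h,(105,120,60),(130,255,255))
n,l,st,c=cv2.connectedComponentsWithStats(m)
for i in range(1,n):
    if st[i][4]>100: bx=cv2.boxPoints(cv2.minAreaRect(np.argwhere(l==i)[:,::-1].astype(np.float32))); print(st[i].tolist(),on_z(W,bx.mean(0),68).round(1))
a=W[0][150:400,180:460]; b=cv2.resize(T[0][165:225,190:280],(450,300),interpolation=cv2.INTER_CUBIC)
cv2.imwrite('pics/w5.png',a[:,:,::-1])
print(manip.state()['tcp_pos'],manip.state()['opening'])
E
```

```text
[432, 78, 74, 57, 2351] [642.8 156.9  68. ]
[300, 208, 31, 61, 1817] [556.4 207.7  68. ]
[449, 214, 60, 54, 1625] [579.5 123.4  68. ]
[555.83403141 207.96168748 102.98152823] 40.26965445241231
```

View pics/w5.png

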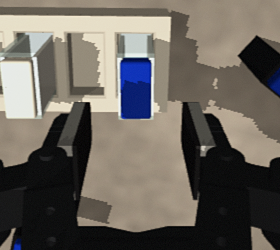

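Call:
carry_out:
  targets:
    - [0,0,0.02,0,0,0,0.47]
    - [0,0,0.02,0,0,0,0.47]
    - [0,0,0.02,0,0,0,0.47]
    - [0,0,0.01,0,0,0,0.47]
    - [0,0,0,0,0,0,0.47]
    - [0,0,0,0,0,0,0.15]
    - [0,0,0,0,0,0,0.15]
    - [0,0,0,0,0,0,0.15]
    - [0,0,0,0,0,0,0.15]
    - [0,0,0,0,0,0,0.15]
  newtons: 25

```text
t: 12.58
tcp_pos: [554.7, 207.8, 31.8]
tool_rot: [0.99, 0.144, 0.0, -0.0]
ft_force: [-1.1, -0.0, 4.3]
opening: 19.8
```

Call:
carry_out:
  targets:
    - [0,0,-0.003,0,0,0,0.15]
    - [0,0,-0.005,0,0,0,0.15]
    - [0,0,-0.008,0,0,0,0.15]
    - [0,0,-0.01,0,0,0,0.15]
    - [0,0,-0.014,0,0,0,0.15]
    - [0,0,-0.02,0,0,0,0.15]
    - [0,0,-0.04,0,0,0,0.15]
    - [0,0,-0.05,0,0,0,0.15]
    - [0,0,-0.05,0,0,0,0.15]
    - [0,0,0,0,0,0,0.15]

```text
t: 13.82
tcp_pos: [557.1, 208.6, 237.3]
tool_rot: [0.99, 0.144, 0.005, -0.001]
ft_force: [-0.8, -0.6, -1.2]
opening: 19.5
```

```bash
python3 - <<'E'
from h import *
W=cam('wrist'); S=cam('side')
a=W[0][100:400,120:500]; b=cv2.resize(S[0][120:270,200:340],(373,400),interpolation=cv2.INTER_CUBIC)
w=np.zeros((400,760,3),np.uint8); w[:300,:380]=a; w[:,385:758]=b
cv2.imwrite('pics/w6.png',w[:,:,::-1])
plan([540,-107,232],4.2,12)
E
```

```text
tcp [554.4 207.7 232.5] h -73.44 tilt z [ 0.002  0.001 -1.   ] q [0.34 0.37 1.7  0.   1.06 1.62] F [-0.6 -0.  -1.4] open 19.781444050833855 t 13.925
shift in current tool axes mm [-103.5  297.5    0.3] turn about tool z -77.64
[np.float64(-0.0086), np.float64(0.0248), np.float64(0.0), 0, 0, np.float64(-6.47)]
[np.float64(-0.0114), np.float64(0.0237), np.float64(0.0), 0, 0, np.float64(-6.47)]
[np.float64(-0.014), np.float64(0.0222), np.float64(0.0), 0, 0, np.float64(-6.47)]
[np.float64(-0.0164), np.float64(0.0205), np.float64(0.0), 0, 0, np.float64(-6.47)]
[np.float64(-0.0186), np.float64(0.0185), np.float64(0.0), 0, 0, np.float64(-6.47)]
[np.float64(-0.0206), np.float64(0.0163), np.float64(0.0), 0, 0, np.float64(-6.47)]
[np.float64(-0.0223), np.float64(0.0139), np.float64(0.0), 0, 0, np.float64(-6.47)]
[np.float64(-0.0237), np.float64(0.0113), np.float64(0.0), 0, 0, np.float64(-6.47)]
[np.float64(-0.0248), np.float64(0.0086), np.float64(0.0), 0, 0, np.float64(-6.47)]
[np.float64(-0.0256), np.float64(0.0057), np.float64(0.0), 0, 0, np.float64(-6.47)]
[np.float64(-0.0261), np.float64(0.0028), np.float64(0.0), 0, 0, np.float64(-6.47)]
[np.float64(-0.0263), np.float64(-0.0002), np.float64(0.0), 0, 0, np.float64(-6.47)]
```

View pics/w6.png

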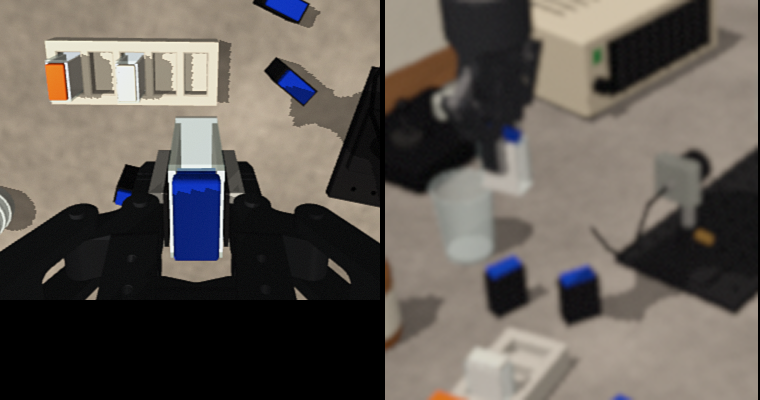

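The cell is held upright and clear of the rack, with the pads on its frosted sides. Next I carry it over the detector to above the gap.

Call:
carry_out:
  targets:
    - [-0.0085,0.025,0,0,0,-6.47,0.15]
    - [-0.0115,0.0235,0,0,0,-6.47,0.15]
    - [-0.014,0.022,0,0,0,-6.47,0.15]
    - [-0.0165,0.0205,0,0,0,-6.47,0.15]
    - [-0.0185,0.0185,0,0,0,-6.47,0.15]
    - [-0.0205,0.0165,0,0,0,-6.47,0.15]
    - [-0.0225,0.014,0,0,0,-6.47,0.15]
    - [-0.0235,0.0115,0,0,0,-6.47,0.15]
    - [-0.025,0.0085,0,0,0,-6.47,0.15]
    - [-0.0255,0.0055,0,0,0,-6.47,0.15]
    - [-0.026,0.003,0,0,0,-6.47,0.15]
    - [-0.0265,0,0,0,0,-6.47,0.15]

```text
t: 15.42
tcp_pos: [538.9, -107.8, 229.7]
tool_rot: [0.679, 0.734, -0.001, -0.002]
ft_force: [0.1, 0.4, -0.2]
opening: 19.5
```

Call:
carry_out:
  targets:
    - [0,0,0.01,0,0,0,0.15]
    - [0,0,0.02,0,0,0,0.15]
    - [0,0,0.02,0,0,0,0.15]
    - [0,0,0,0,0,0,0.15]

```text
t: 15.92
tcp_pos: [538.2, -106.1, 178.7]
tool_rot: [0.681, 0.732, -0.001, -0.003]
ft_force: [-0.2, 0.2, -1.0]
opening: 19.6
```

```bash
python3 - <<'E'
from h import *
W=cam('wrist'); S=cam('side');T=cam('top')
o={}
for k,c in(('wrist',W),('side',S),('top',T)):
  for n in('beam_mid','cell_blue_center','shutter_knob'):
    r=manip.tip_of(k,n); o[k,n]=r
    print(k,n,[(np.round(q['uv'],1).tolist(),round(q['conf'],2),on_z(c,q['uv'],{'b':130,'c':187,'s':181}[n[0]])[:2].round(1).tolist()) for q in r[:3]])
print('tri',tri([S,T,W],[o[k,'beam_mid'][0]['uv'] for k in('side','top','wrist')]))
h=cv2.cvtColor(W[0],cv2.COLOR_RGB2HSV); m=cv2.inRange(h,(105,120,60),(130,255,255)); n,l,st,c=cv2.connectedComponentsWithStats(m)
print([(st[i].tolist(),on_z(W,c[i],218).round(1)) for i in range(1,n) if st[i][4]>300])
cv2.imwrite('pics/w7.png',W[0][:,:,::-1]); plan([540,-107,125],4.2,1)
E
```

```text
wrist beam_mid [([318.9, 227.8], 0.96, [540.5, -106.0])]
wrist cell_blue_center [([314.8, 279.1], 0.95, [538.6, -106.7])]
wrist shutter_knob []
side beam_mid []
side cell_blue_center [([288.1, 283.2], 0.94, [279.6, 356.6]), ([246.4, 229.4], 0.83, [466.0, 290.9]), ([331.8, 151.7], 0.75, [542.5, -101.8])]
side shutter_knob [([361.5, 148.9], 0.63, [494.4, -175.1])]
top beam_mid [([362.2, 189.3], 0.64, [540.9, -100.7])]
top cell_blue_center [([287.3, 184.0], 0.69, [547.2, 95.1]), ([241.9, 235.7], 0.49, [415.5, 207.8]), ([271.8, 157.0], 0.45, [616.2, 135.6])]
top shutter_knob [([398.3, 204.7], 0.38, [497.0, -185.8])]Traceback (most recent call last):
  File "<stdin>", line 8, in <module>
IndexError: list index out of range
```

```bash
python3 - <<'E'
from h import *
plan([540.3,-106,125],4.2,1)
W=cam('wrist'); cv2.imwrite('pics/w7.png',W[0][:,:,::-1])
E
```

```text
tcp [ 540.3 -107.3  181.6] h 4.19 tilt z [ 0. -0. -1.] q [-0.22  0.38  1.83  0.    0.93 -0.29] F [ 0.6 -0.5  0.2] open 19.416573493655406 t 16.525
shift in current tool axes mm [ 1.3  0.1 56.6] turn about tool z -0.01
[np.float64(0.0013), np.float64(0.0001), np.float64(0.0566), 0, 0, np.float64(-0.01)]
```

View pics/w7.png

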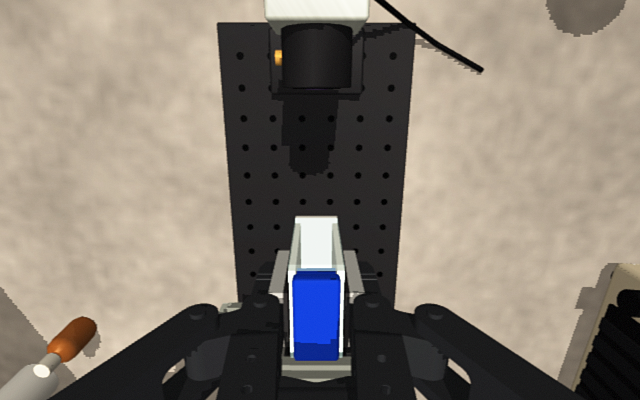

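The detector centre (317,50) and the cell (316,315) share one line along the board. Lowering into the gap.

Call:
carry_out:
  targets:
    - [0.001,0,0.01,0,0,0,0.15]
    - [0,0,0.015,0,0,0,0.15]
    - [0,0,0.015,0,0,0,0.15]
    - [0,0,0.01,0,0,0,0.15]
    - [0,0,0.0065,0,0,0,0.15]
    - [0,0,0,0,0,0,0.15]
    - [0,0,0,0,0,0,0.15]
    - [0,0,0,0,0,0,0.15]

```text
t: 17.58
tcp_pos: [540.5, -106.3, 125.3]
tool_rot: [0.681, 0.733, 0.0, 0.0]
ft_force: [0.4, 0.6, -1.1]
opening: 19.8
```

```bash
python3 - <<'E'
from h import *
W=cam('wrist'); S=cam('side');T=cam('top')
for k,c in(('wrist',W),('side',S),('top',T)):
  for n in('beam_mid','cell_blue_center','shutter_knob'):
    print(k,n,[(np.round(q['uv'],1).tolist(),round(q['conf'],2),on_z(c,q['uv'],181 if n[0]=='s' else 130)[:2].round(1).tolist()) for q in manip.tip_of(k,n)[:3]])
print('exp side',proj(S,[540,-106,130]))
w=np.zeros((400,800,3),np.uint8); w[:,:400]=W[0][:,120:520]; w[:,400:]=cv2.resize(S[0][100:220,290:410],(400,400),interpolation=cv2.INTER_CUBIC)
cv2.imwrite('pics/w8.png',w[:,:,::-1]); plan([540.3,-106,125],4.2,1)
E
```

```text
wrist beam_mid []
wrist cell_blue_center [([312.8, 278.3], 0.58, [540.1, -108.7])]
wrist shutter_knob []
side beam_mid [([332.9, 172.1], 0.83, [531.1, -92.4])]
side cell_blue_center [([286.7, 282.1], 0.91, [327.5, 313.8]), ([274.5, 226.8], 0.8, [480.4, 193.5]), ([335.0, 169.2], 0.71, [536.4, -108.6])]
side shutter_knob [([228.1, 289.9], 0.58, [360.0, 437.7]), ([360.9, 147.2], 0.54, [501.7, -182.3])]
top beam_mid []
top cell_blue_center [([285.0, 182.3], 0.68, [558.6, 106.7]), ([273.6, 157.8], 0.6, [625.2, 138.5]), ([241.8, 235.3], 0.58, [415.3, 220.4])]
top shutter_knob [([398.2, 203.4], 0.59, [500.3, -185.6])]
exp side [333.44654501 169.16663561]
tcp [ 540.2 -106.3  124.8] h 4.2 tilt z [-0.  0. -1.] q [-0.22  0.46  1.87  0.    0.81 -0.29] F [-0.9  0.3 -0. ] open 19.27338408876865 t 18.175
shift in current tool axes mm [ 0.2  0.2 -0.2] turn about tool z -0.0
[np.float64(0.0002), np.float64(0.0002), np.float64(-0.0002), 0, 0, np.float64(-0.0)]
```

View pics/w8.png

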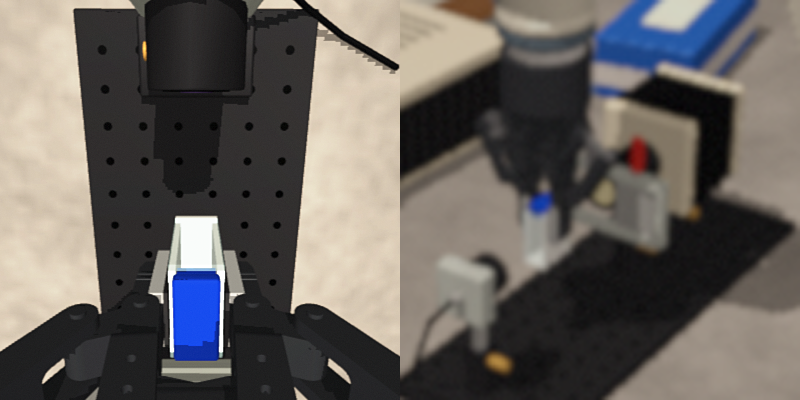

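```bash
python3 -c "
from bench import manip
print(manip.finish_job()); s=manip.state(); print(s['t'],s['tcp_pos'],s['ft_force'],s['opening'])"
```

```text
the job is handed in; nothing more can be done
None
the job is handed in; nothing more can be done
```

I opened the shutter with its red knob and drew the real blue-capped cuvette out of the rack by its frosted sides. I carried it upright over the detector and handed in while holding it in the light path; no verdict is reported.

**Last checks**
- **Grip and pose:** the tool was still and pointing straight down. The fingers were at 19.3–19.8 mm, which fits the 20 mm wide cell.
- **Centring:** the tool centre was at (540.2, −106.3, 124.8) mm, which puts the cell's centre near z = 130 mm. The estimates of the beam's midpoint I relied on were about (537.5–542, −104.5 to −107, 130) mm.
- **Alignment:** the tool's heading was 4.2°, matching the beam's estimated 4.2–4.3°. In the pictures the cell lined up with the detector.
- **Shutter:** the knob stopped hard against its end at over 30 N, and the picture shows the blade at the end of its frame with the lens uncovered.

**Disagreements**
- **Knob travel:** the knob moved only about 32 mm from where I first saw it. The frame and lamp tube positions put it at 38–40 mm open, so I took it that the shutter started partly open by about 6 mm.
- **Stray estimates:** the last side-view estimate of the beam midpoint was off by about 9 mm in x and 14 mm in y. One top-view estimate was off by about 5 mm in y. I gave both little weight against the wrist pictures, the rig fit and the cell's own position.

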